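# Fit a lamp module into the bayonet socket of a microscope light source

### The job

Fit the lamp module with the green band into the empty bayonet socket on top of the microscope light source: set its lugs into the slots, press it in against the spring, turn it clockwise (seen from above) about a quarter turn until it stops, then let go so that the spring lifts it home into its lock and it stands upright by itself. Leave the used module with the red band and everything else on the bench where they are.

Things in the scene. Friction and masses are not known exactly. Their poses are not given: they have to be found in the camera images.
- new_lamp_mid (a point): Lamp module to fit: round finned heat sink with a green band, flat grip bar on top, bayonet plug below; 118 mm tall, 0.22 to 0.45 kg. Point at its centre, 59 mm above its underside; z up its axis. From this point the plug (44 mm across, tapered foot) spans -59 to -26 mm, the heat sink (62 mm across) -26 to +19. A half turn about z makes no difference. Stands upright in a hole of the stand.
- new_lamp_bar (a point): Centre of that module's grip bar, on its axis, 39 mm above its centre. The bar is 60 mm long along the module's x, 16 mm thick along its y and 40 mm high (20 mm above and below this point), standing on the flat top of the heat sink.
- new_lamp_lugs (a point): Point on that module's axis, 47 mm below its centre, level with the middle of its two brass lugs. The lugs stand out opposite each other along the module's +x and -x (in line with the grip bar), 8 mm high, 10 mm wide, reaching 30 mm from the axis.
- old_lamp_mid (a point): Used lamp module, the same but with a red band: its centre. It stands in the other hole of the stand (either may be on either side). Leave it.
- well (a point): Socket on top of the light source: centre of the steel collar's mouth, 126 mm above the bench, z up, x and y as the housing. Bore 48 mm. Two opposite slots for the lugs, by red bars, 16 mm wide, reach 32 mm from the axis. They lie up to 40 degrees either way from this x axis; readings do not show which: feel or look. Off the slots, lugs rest on the collar, module centre 51 mm above this point.
- track (a point): Point on the socket's axis, 13 mm below the mouth: underside of the ribs. From each slot a track runs clockwise (from above) under a rib; lugs pass only with the module's centre under 30 mm above the mouth. At 26 mm the heat sink meets the collar. Stop: about 88 degrees on from mid-slot. Let go there, it springs up locked, centre 35 mm above the mouth; let go before 70 degrees, it stays at 30.
- contact (a joint): Sprung brass contact disc, 28 mm across, in the socket: 0 when free, grows to 0.022 m as it is pressed down. In the slots, the plug meets it when the module's centre is 45 mm above the mouth; it pushes up with 6 N there and 0.4 N more for each mm. It reads 0.010 when the module is locked, 0.019 when pressed right down.
- light_source: White microscope light source, 200 mm (x) by 260 mm (y), top 120 mm above the bench; fixed. Origin at the centre of its underside; its front panel faces its -x. The socket is on its top, 20 mm towards the front from the centre.
- stand: Dark grey storage block, 110 mm (x) by 240 mm (y) by 32 mm high, fixed; origin at the centre of its underside. Two holes, 69 mm across and 26 mm deep, at y = -60 and +60 mm, each with a module standing in it (centre 65 mm above the bench), its bar turned up to 40 degrees from the stand's x.
- new_lamp: The green-banded module again: origin at the centre of its underside, 59 mm below its centre point, same axes.
- dust_cap: Grey round socket dust cap, 72 mm across, 22 mm high, lying in front of the light source; origin at its underside. Leave it.
- driver: Blue-handled screwdriver, 200 mm long along its x, 26 mm thick, lying in front of the stand; origin under its middle. Leave it.
- slide_box: Blue slide box, 85 x 100 x 36 mm, origin at its underside. Leave it.
- cleaner: Amber bottle of lens cleaner, 52 mm across, 150 mm tall, origin at its underside. Leave it.
- oil: Small white jar with a black cap, 36 mm across, 70 mm tall, origin at its underside. Leave it.
- dish: Clear round culture dish, 90 mm across, 14 mm high, origin at its underside. Leave it.
- mouse: Black computer mouse, 105 x 62 x 34 mm, origin at its underside. Leave it.

How it is judged (in metres and radians):
At the end, for the whole second after the job is handed in: The green-banded module stands locked in the socket: its centre is 33 to 37.5 mm above the collar's mouth (it rests at 35 mm only when its lugs are in the pockets), within 5 mm of the socket's axis, upright within 4 degrees, let go and at rest (z of new_lamp_mid in the frame of well between 0.033 and 0.0375 m and horizontal distance between new_lamp_mid and well below 0.005 m and angle between new_lamp_mid's own z axis and vertical below 0.07 rad and linear speed of new_lamp below 0.01 m/s and angular speed of new_lamp below 0.1 rad/s); the robot touches nothing.
It fails at once if the used module is shifted by more than 15 mm or tipped by more than 15 degrees (distance of old_lamp_mid from where it was at the start of the episode above 0.015 m or angle between old_lamp_mid's own z axis and vertical above 0.26 rad).
It fails at once if another thing on the bench is shifted by more than 20 mm (distance of any of dust_cap, driver, slide_box, cleaner, oil, dish, mouse from where it was at the start of the episode above 0.02 m).
It also fails if it takes over 58 s, if anything falls off the work surface, if the arm or the gripper's body presses on something with over 40 N, if the wrist force passes 120 N, or if a joint passes its speed limit or range.

### The arm

A 6-joint arm with a two-finger parallel gripper is mounted at the origin on the work surface. World frame = base frame: x ahead of the robot, y to its left, z up, the work surface at z = 0. Lengths are in mm, angles in rad, forces in N, time in s.
With the tool pointing down it reaches from about 275 to 850 mm from the base axis. Payload 5.2 kg.
Tool frame: the origin (TCP) lies at the very end of the fingers, on their centre line; the grasp point (between the pads) lies 19 mm behind it (arm.grip_point_offset is the distance from the TCP to the grasp point, in mm); x points along the fingers, y is the direction in which the jaws open and shut, and the axes are right-handed (so a half turn about x gives the same grasp; the last joint's range is limited). The gripper opens to 85 mm and grips with 20 to 120 N. Pads are 22 mm wide; open, the fingers measure 114 mm over their backs; the gripper's body (76 mm by 85 mm) begins 54 mm behind the grasp point. The pads swing forward as they close: fully open they stand 13 mm farther back than shut.
Start: joints at [-1.385, 0.259, 1.535, -0, 1.348, -0.203], TCP at [208.514, -508.947, 231.31] pointing down, gripper open.
Joint ranges: [-3.14, 3.14], [-0.91, 2.08], [0.19, 2.58], [-1.22, 4.36], [0.22, 2.71], [-3.12, 3.12]. Speed limits (rad/s): [2.57, 2.57, 3.14, 3.14, 3.14, 3.14].

### API

Orientations are given as a rotation vector (axis times angle).
In Python, from cell import arm gives the robot as it stands.
- The arm moves only by the tool send_rows, never from a script. Its arguments are lists of equal length, an entry for each row: "jaw": the finger opening in m, from 0 to 0.0854; "slide": the shift along the world's x, y, z in m, a list of three; "turn": the turn, a rotation vector about the world's x, y, z in rad, a list of three. In form: {"jaw": [jaw, ...], "slide": [[x, y, z], ...], "turn": [[rx, ry, rz], ...]}. A call has 1 to 20 rows; each row shifts and turns the commanded pose from where the row before left it; what a row does not reach is not made up. A row lasts 1/10 s, in which the tool goes at most 50 mm and 8.59 degrees, less where a joint would pass 70% of its speed; a pose out of reach is approached as far as the arm can. A call is refused whole if a number of a shift passes 0.05 or a number of a turn 0.15, either way. A call with a gripper value outside its range is refused whole. The fingers move at their own pace and stop on an object; "newtons" is the grip in N (left out, the last holds). Time passes only in rows, so rows that do not move let the fingers close. It gives the time, the measured TCP pose, the force and the opening at its end, in the units of the state.
- arm.sense(): the state, without advancing time (a new reading comes with each control period).
- arm.capture(name): name is "scene" or "top" or "wrist"; returns a dict with "image" (420x560x3 uint8, blue, green, red), "mtx" (3x3 intrinsics, pixels), "T" (4x4, takes a point from camera to world coordinates). Camera axes: x right, y down, z forward; pixel columns grow to the right and rows downward; lengths in mm; the calibration is good to about 2 mm. The wrist camera is an equidistant fisheye: a pixel r from the principal point sees the ray r / f radians off the axis. A picture is of the moment at which its call begins. There is no depth.
- arm.finish_job(): hands the job in, once; it reports no verdict.
The state is a dict: "time_s": time; "joints": joint angles; "dq": joint speeds; "joint_torque": joint torques, N m; "tool_pos": TCP position; "tool_rot": TCP orientation; "force": force on the tool from outside, world axes, zero at the start; "moment": the same for the moment, N m; "width": finger opening in mm.
Only numpy, scipy, OpenCV 4.12 (cv2) and the standard library are available. Lean on these libraries where they do the work, as an engineer would, in place of code of your own. Each camera call takes 0.05 s, during which the arm holds its last target. There are 200 camera calls.

## Working session

There is one attempt and no reset: what is moved stays moved. The work goes in short steps, Python scripts to look and compute and a tool call to move; the robot and the scene stay as the last step left them, time stands still between calls to the robot, and variables do not carry over. Pictures are saved under pics/ and viewed, on a budget of 10 in all, crops included, one or two more only if the job needs it, and the job is handed in when it is done.

Besides the shell and the picture viewer there is one more tool, called by a JSON object that holds its "name" and its "arguments". send_rows: Moves the arm, as the interface text tells. Its arguments: {"type":"object","properties":{"jaw":{"type":"array"},"slide":{"type":"array"},"turn":{"type":"array"},"newtons":{"type":"number"}},"required":["jaw","slide","turn"]}

```bash
mkdir -p pics; ls
python3 - <<'E'
from cell import arm
import cv2
print(arm.sense())
for n in("scene","top"):
    d=arm.capture(n); cv2.imwrite(f"pics/{n}0.png",d["image"]); print(n,d["mtx"].tolist(),d["T"].round(4).tolist())
E
```

```text
pics
{'time_s': 0.0, 'joints': array([-1.38477101e+00,  2.59342805e-01,  1.53606817e+00,  7.45740217e-06,
        1.34797189e+00, -2.02797036e-01]), 'dq': array([-1.54000950e-04, -4.22094346e-04, -5.73850577e-04,  8.42963450e-05,
       -8.49094010e-04, -1.06133281e-03]), 'joint_torque': array([-6.79601708e-04, -4.46037018e+01, -2.90571409e+01, -4.26418601e-04,
        1.16356165e-02,  1.32916824e-06]), 'tool_pos': array([ 208.43391233, -508.42437233,  230.4807645 ]), 'tool_rot': array([ 2.00901679,  0.397398  , -2.00897116]), 'force': array([-0.49119851,  0.04309269,  0.53440516]), 'moment': array([-0.06618411, -0.00267659, -0.03100918]), 'width': 85.40261598946485}
scene [[448.4149832739234, 0.0, 291.76191314154283], [0.0, 448.4149832739234, 211.08682279531814], [0.0, 0.0, 1.0]] [[0.4217, 0.6339, -0.6483, 1397.9036], [0.9067, -0.298, 0.2985, -364.4794], [-0.004, -0.7137, -0.7004, 993.6272], [0.0, 0.0, 0.0, 1.0]]
top [[469.3986453027797, 0.0, 278.85629533454943], [0.0, 469.3986453027797, 207.69405201179453], [0.0, 0.0, 1.0]] [[0.0236, -0.9972, 0.0715, 467.7279], [-0.9997, -0.0235, 0.0015, 12.6689], [0.0002, -0.0716, -0.9974, 1703.5538], [0.0, 0.0, 0.0, 1.0]]
```

View pics/scene0.png

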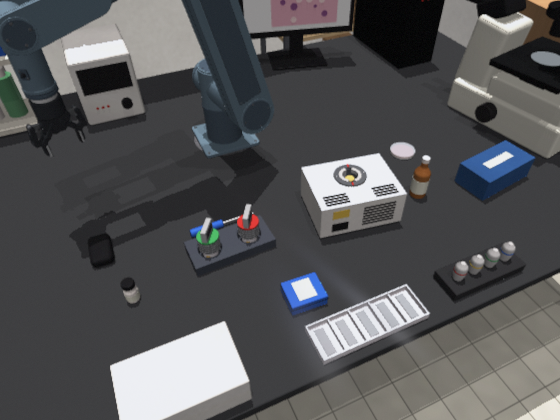

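View pics/top0.png

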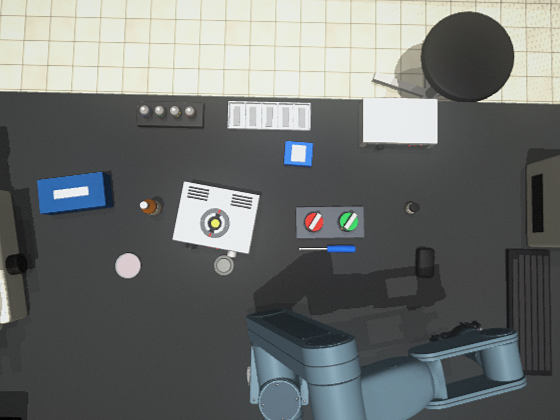

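Scene view: the green module is at (208,238), the red one at (248,222), and the socket at (350,175). In the top view they are at (348,221), (314,221) and (215,223). Next I'll take zoomed crops and a first measurement.

```bash
cat > h.py <<'E'
import numpy as np, cv2
from cell import arm
def ray(d,uv,fish=False):
    K=d["mtx"];T=d["T"];x=(uv[0]-K[0,2])/K[0,0];y=(uv[1]-K[1,2])/K[1,1]
    if fish:
        r=np.hypot(x,y); s=np.sinc(r/np.pi); v=np.array([x*s,y*s,np.cos(r)])
    else: v=np.array([x,y,1.])
    v=T[:3,:3]@v; return T[:3,3],v/np.linalg.norm(v)
def plane(d,uv,z,fish=False):
    o,v=ray(d,uv,fish); return o+v*(z-o[2])/v[2]
def meet(*rs):
    A=np.zeros((3,3));b=np.zeros(3)
    for o,v in rs:
        P=np.eye(3)-np.outer(v,v);A+=P;b+=P@o
    p=np.linalg.solve(A,b); return p,[np.linalg.norm(np.cross(p-o,v)) for o,v in rs]
def blobs(m,amin=5):
    n,l,s,c=cv2.connectedComponentsWithStats(m.astype(np.uint8),connectivity=8)
    return [(c[i].round(1).tolist(),s[i].tolist()) for i in range(1,n) if s[i][4]>=amin]
def hsv(d): return cv2.cvtColor(d["image"],cv2.COLOR_BGR2HSV)
def green(d): h=hsv(d); return (abs(h[...,0].astype(int)-65)<20)&(h[...,1]>120)&(h[...,2]>50)
def red(d): h=hsv(d); return ((h[...,0]<8)|(h[...,0]>172))&(h[...,1]>130)&(h[...,2]>60)
def yellow(d): h=hsv(d); return (abs(h[...,0].astype(int)-27)<8)&(h[...,1]>120)&(h[...,2]>100)
E
python3 - <<'E'
from h import *
t=arm.capture("top");s=arm.capture("scene")
for n,d in(("top",t),("scene",s)):
    for k,f in(("g",green),("r",red),("y",yellow)): print(n,k,blobs(f(d)))
a=t["image"][190:260,165:375];b=s["image"][150:270,180:390]
a=cv2.resize(a,None,fx=3.8,fy=3.8,interpolation=3);b=cv2.resize(b,None,fx=2.7,fy=2.7,interpolation=3)
b=cv2.copyMakeBorder(b,0,0,0,a.shape[1]-b.shape[1],0)
cv2.imwrite("pics/crop1.png",np.vstack([a,b]))
print(plane(t,(348,221),85),plane(t,(215,223),126))
E
```

```text
top g [([344.3, 218.4], [340, 213, 12, 14, 93]), ([353.4, 224.6], [348, 218, 10, 13, 62])]
top r [([219.0, 211.0], [218, 210, 3, 3, 5]), ([309.4, 218.8], [305, 213, 12, 15, 92]), ([318.4, 224.8], [312, 217, 11, 14, 76]), ([209.4, 234.4], [209, 233, 2, 4, 5])]
top y [([214.9, 222.7], [211, 219, 9, 8, 51])]
scene g [([208.9, 236.9], [196, 228, 23, 17, 160])]
scene r [([352.4, 183.2], [352, 182, 2, 3, 5]), ([248.3, 222.2], [237, 214, 22, 16, 182])]
scene y [([351.4, 178.5], [349, 176, 5, 5, 14]), ([340.9, 214.0], [333, 210, 17, 9, 104])]
[ 543.42920462 -224.45375443   85.        ] [524.23373738 228.43031924 126.        ]
```

View pics/crop1.png

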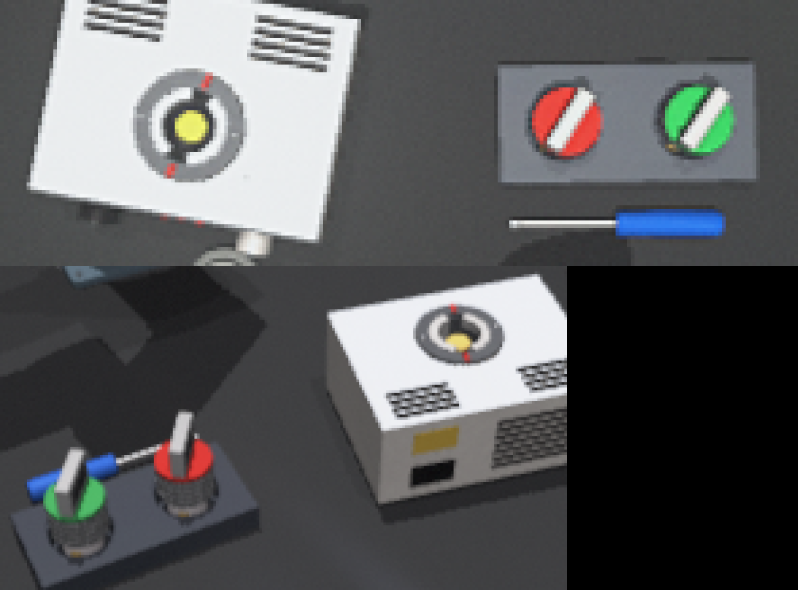

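Run:
```python
from h import *
from scipy.spatial.transform import Rotation as R
s=arm.sense(); M=R.from_rotvec(s["tool_rot"]).as_matrix(); print(M.round(3), "jaw yaw",np.degrees(np.arctan2(M[1,1],M[0,1])))
t=arm.capture("top");sc=arm.capture("scene")
def white(d): h=hsv(d); return (h[...,1]<40)&(h[...,2]>150)
a=lambda p,q:np.degrees(np.arctan2(*(q-p)[1::-1]))
p,q=plane(t,(209.4,234.4),126),plane(t,(219,211),126); print("slots",p,q,(p+q)/2,a(p,q))
w=white(t); w[:205]=0;w[240:]=0;w[:,335:]&=True; w[:,:335]=0; w[:,365:]=0
c=cv2.findContours(w.astype(np.uint8),0,1)[0]; c=max(c,key=cv2.contourArea); r=cv2.minAreaRect(c);b=cv2.boxPoints(r);print(r)
L=[plane(t,x,124) for x in b];print("bar",np.mean(L,0)); print([(np.linalg.norm(L[i]-L[i-1]).round(1),a(L[i-1],L[i]).round(1)) for i in range(2)])
g=np.argwhere(green(t))[:,::-1].astype(np.float32); (x,y),rr=cv2.minEnclosingCircle(g); print("disc",x,y,rr,plane(t,(x,y),84))
g2=np.argwhere(green(sc))[:,::-1].astype(np.float32); x2,y2=(g2.max(0)+g2.min(0))/2
print(meet(ray(t,(x,y)),ray(sc,(x2,y2))))
y1=[b for b in blobs(yellow(t))][0][0];print("socket by bars mid & scene", plane(t,y1,108))
```

```text
[[-0.     0.379 -0.925]
 [ 0.001 -0.925 -0.379]
 [-1.    -0.001 -0.   ]] jaw yaw -67.72185544672777
slots [485.54651922 245.94119948 126.        ] [564.9522471 216.3107507 126.       ] [525.24938316 231.12597509 126.        ] -20.46318727334779
((350.38458251953125, 220.4230499267578), (4.437601566314697, 17.47305679321289), 33.690067291259766)
bar [ 543.76673438 -226.75882576  124.        ]
[(np.float64(14.9), np.float64(57.5)), (np.float64(59.2), np.float64(-32.7))]
disc 348.4473571777344 221.1052703857422 9.029325485229492 [ 543.14883013 -226.14896224   84.        ]
(array([ 543.06948599, -227.33842655,   81.02704601]), [np.float64(0.7756681719867675), np.float64(0.7756681719868461)])
socket by bars mid & scene [525.54222624 231.59461977 108.        ]
```

{"name": "send_rows", "arguments": {"jaw": [0.07,0.07,0.07,0.07,0.07,0.07,0.07,0.07,0.07,0.07,0.07,0.07,0.07,0.07,0.07,0.07,0.07], "slide": [[0.021,0.0175,0],[0.021,0.0175,0],[0.021,0.0175,0],[0.021,0.0175,0],[0.021,0.0175,0],[0.021,0.0175,0],[0.021,0.0175,0],[0.021,0.0175,0],[0.021,0.0175,0],[0.021,0.0175,0],[0.021,0.0175,0],[0.021,0.0175,0],[0.021,0.0175,0],[0.021,0.0175,0],[0.021,0.0175,0],[0.021,0.0175,0],[0,0,0]], "turn": [[0,0,0.136],[0,0,0.136],[0,0,0.136],[0,0,0.136],[0,0,0.136],[0,0,0.136],[0,0,0.136],[0,0,0.136],[0,0,0.136],[0,0,0.136],[0,0,0.136],[0,0,0.136],[0,0,0.136],[0,0,0.136],[0,0,0.136],[0,0,0.136],[0,0,0]]}}

```text
time_s: 2.0
tool_pos: [546.5, -226.6, 231.0]
tool_rot: [0.448, 1.524, -0.446]
force: [-1.0, 0.9, -1.0]
width: 70.2
```

```bash
cat >> h.py <<'E'
from scipy.spatial.transform import Rotation as R
def pose():
    s=arm.sense(); M=R.from_rotvec(s["tool_rot"]).as_matrix()
    print("t",round(s["time_s"],2),"pos",s["tool_pos"].round(1),"yaw",np.degrees(np.arctan2(M[1,1],M[0,1])).round(1),"down",M[:,0].round(3),"F",s["force"].round(1),"Mz",s["moment"].round(2),"w",round(s["width"],1),"j6",s["joints"][5].round(2))
def bar(d,fish,cen=None):
    pass
E
python3 - <<'E'
from h import *
pose(); d=arm.capture("wrist"); cv2.imwrite("pics/w1.png",d["image"]); np.savez("w1",**d)
print(d["mtx"].round(1).tolist(),d["T"].round(3).tolist()); print(blobs(green(d)))
E
```

```text
t 2.0 pos [ 546.5 -226.6  231. ] yaw 57.3 down [ 0.001  0.001 -1.   ] F [-1.   0.9 -1. ] Mz [-0.06 -0.01 -0.  ] w 70.2 j6 -1.58
[[325.2, 0.0, 282.8], [0.0, 325.2, 208.2], [0.0, 0.0, 1.0]] [[0.541, 0.81, 0.228, 488.723], [0.841, -0.521, -0.145, -189.601], [0.001, 0.27, -0.963, 374.504], [0.0, 0.0, 0.0, 1.0]]
[([261.0, 187.1], [247, 157, 41, 64, 965]), ([300.0, 189.3], [289, 159, 25, 63, 1048])]
```

View pics/w1.png

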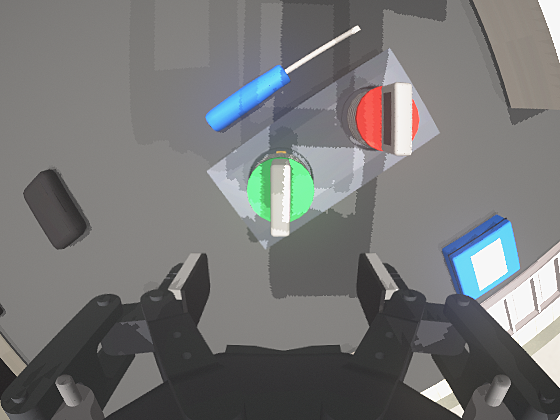

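The wrist view shows the green disc around (281,188), and its bar upright in the image from (281,165) to (281,237), midway between the jaws. Now I'll measure both.

Run:
```python
from h import *
d=dict(np.load("w1.npz"))
g=np.argwhere(green(d))[:,::-1].astype(np.float32)
P=np.array([plane(d,u,84,True)[:2] for u in cv2.convexHull(g)[:,0]],np.float32)
c,r=cv2.minEnclosingCircle(P); print("disc",c,r)
h=hsv(d); w=(h[...,1]<45)&(h[...,2]>140); w[:140]=0;w[250:]=0;w[:,:262]=0;w[:,302:]=0
k=max(cv2.findContours(w.astype(np.uint8),0,1)[0],key=cv2.contourArea); print(cv2.boundingRect(k))
for z in(124,):
    Q=np.array([plane(d,u,z,True)[:2] for u in k[:,0]],np.float32); rr=cv2.minAreaRect(Q); b=cv2.boxPoints(rr)
    print(z,rr,[(np.linalg.norm(b[i]-b[i-1]),np.degrees(np.arctan2(*(b[i]-b[i-1])[::-1]))) for i in(1,2)])
t=arm.capture("top"); x=np.array(cv2.minEnclosingCircle(g)[0]); print("disc height",meet(ray(d,x,True),ray(t,(348.4,221.1))))
far=(281,k[:,0,1].max()); print(far)
m=(b[:2]+b[2:])/2; print("bar mid",rr[0])
```

```text
disc (541.9609985351562, -226.18724060058594) 30.911088943481445
(262, 159, 29, 91)
124 ((543.2476806640625, -230.7821807861328), (22.143970489501953, 75.22876739501953), 56.10372543334961) [(np.float32(75.22872), np.float32(-33.896286)), (np.float32(22.143976), np.float32(56.10376))]
disc height (array([ 543.75530076, -227.72221353,   70.12902244]), [np.float64(0.3081788301138152), np.float64(0.30817883011379654)])
(281, np.int32(249))
bar mid (543.2476806640625, -230.7821807861328)
```

{"name": "send_rows", "arguments": {"jaw": [0.07,0.07,0.07,0.07,0.07,0.07,0.07,0.012,0.012,0.012,0.012,0.012,0.012], "slide": [[-0.0045,0.0004,-0.026],[0,0,-0.026],[0,0,-0.026],[0,0,-0.026],[0,0,-0.026],[0,0,-0.01],[0,0,0],[0,0,0],[0,0,0],[0,0,0],[0,0,0],[0,0,0],[0,0,0]], "turn": [[0,0,0],[0,0,0],[0,0,0],[0,0,0],[0,0,0],[0,0,0],[0,0,0],[0,0,0],[0,0,0],[0,0,0],[0,0,0],[0,0,0],[0,0,0]], "newtons": 80}}

```text
time_s: 3.4
tool_pos: [540.6, -229.0, 92.4]
tool_rot: [0.451, 1.521, -0.452]
force: [-1.7, -0.3, 6.8]
width: 15.3
```

{"name": "send_rows", "arguments": {"jaw": [0.012,0.012,0.012,0.012,0.012,0.012,0.012,0.012], "slide": [[0,0,0.01],[0,0,0.02],[0,0,0.025],[0,0,0.025],[0,0,0.03],[0,0,0.03],[0,0,0.015],[0,0,0]], "turn": [[0,0,0],[0,0,0],[0,0,0],[0,0,0],[0,0,0],[0,0,0],[0,0,0],[0,0,0]]}}

```text
time_s: 4.2
tool_pos: [540.9, -229.0, 248.9]
tool_rot: [0.451, 1.519, -0.452]
force: [-0.3, -0.2, -4.4]
width: 15.0
```

Run:
```python
from h import *
pose(); d=arm.capture("wrist"); s=arm.capture("scene")
cv2.imwrite("pics/l1.png",np.hstack([cv2.resize(d["image"],(400,300)),cv2.resize(s["image"][100:280,130:370],(400,300))]))
```

```text
t 4.2 pos [ 540.9 -229.   248.9] yaw 57.0 down [ 0.004 -0.002 -1.   ] F [-0.3 -0.2 -4.4] Mz [-0.06 -0.04 -0.04] w 15.0 j6 -1.58
```

View pics/l1.png

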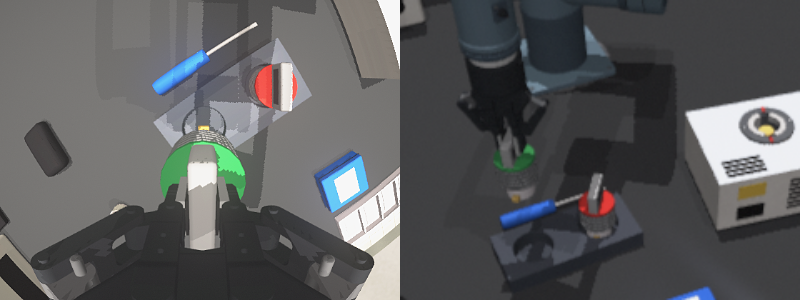

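Both halves show the green module held clear of the stand, with the red one undisturbed. Next I'll move beside the socket so the wrist camera sees it whole.

{"name": "send_rows", "arguments": {"jaw": [0.012,0.012,0.012,0.012,0.012,0.012,0.012,0.012,0.012,0.012,0.012,0.012,0.012,0.012,0.012,0.012], "slide": [[0,0.018,0],[0.005,0.036,0],[0.005,0.036,0],[0.005,0.036,0],[0.005,0.036,0],[0.005,0.036,0],[0.005,0.036,0],[0.005,0.036,0],[0.005,0.036,0],[0.005,0.036,0],[0.005,0.036,0],[0.005,0.036,0],[0.005,0.018,0],[0,0,0],[0,0,0],[0,0,0]], "turn": [[0,0,0],[0,0,0.018],[0,0,0.018],[0,0,0.018],[0,0,0.018],[0,0,0.018],[0,0,0.018],[0,0,0.018],[0,0,0.018],[0,0,0.018],[0,0,0.018],[0,0,0.018],[0,0,0.018],[0,0,0],[0,0,0],[0,0,0]]}}

```text
time_s: 5.9
tool_pos: [599.6, 202.4, 245.6]
tool_rot: [0.283, 1.553, -0.285]
force: [0.9, -0.4, -3.1]
width: 14.7
```

Run:
```python
from h import *
pose(); d=arm.capture("wrist"); cv2.imwrite("pics/w2.png",d["image"]); np.savez("w2",**d)
for f in(red,yellow): print(blobs(f(d)))
```

```text
t 5.9 pos [599.6 202.4 245.6] yaw 69.3 down [-0.002 -0.001 -1.   ] F [ 0.9 -0.4 -3.1] Mz [-0.05  0.   -0.01] w 14.7 j6 -1.06
[([282.5, 52.4], [280, 45, 6, 16, 95]), ([283.5, 156.9], [281, 149, 6, 16, 91]), ([45.0, 234.2], [25, 211, 31, 47, 585]), ([22.0, 397.0], [21, 396, 3, 3, 7]), ([26.2, 396.8], [25, 396, 3, 3, 6]), ([31.0, 397.0], [30, 396, 3, 3, 7])]
[([283.3, 105.1], [267, 90, 33, 32, 793]), ([63.0, 203.1], [61, 201, 4, 5, 8]), ([484.3, 335.4], [481, 334, 8, 5, 11])]
```

View pics/w2.png

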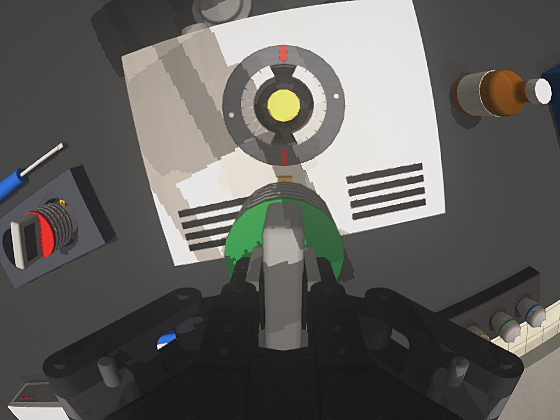

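The collar is centred at (284,105), with its red bars at (282,52) and (283,157). The module's lug shows at (284,178), already in line with the slots.

Run:
```python
from h import *
d=dict(np.load("w2.npz")); t=arm.capture("top")
A,B=plane(d,(282.5,52.4),126,True),plane(d,(283.5,156.9),126,True)
print("bars",A,B,(A+B)/2,np.degrees(np.arctan2(*(A-B)[1::-1])),np.linalg.norm(A-B))
print("disc via z=~107",plane(d,(283.3,105.1),108,True))
# collar outer: white-to-grey threshold ellipse around centre
h=hsv(d); m=((h[...,2]<175)).astype(np.uint8); 
im=d["image"]; 
pts=[]
for a in np.linspace(0,2*np.pi,72,endpoint=False):
    u=np.array([np.cos(a),np.sin(a)])
    c=np.array([284,105]); v=[im[int(round((c+u*r)[1])),int(round((c+u*r)[0]))].astype(int).mean() for r in range(50,75)]
    k=int(np.argmax(np.diff(v))); 
    if max(np.diff(v))>40: pts.append(plane(d,c+u*(50.5+k),126,True)[:2])
pts=np.array(pts); M=np.c_[2*pts,np.ones(len(pts))]; s=np.linalg.lstsq(M,(pts**2).sum(1),rcond=None)[0]
print("collar",s[:2],np.sqrt(s[2]+s[:2]@s[:2]),len(pts))
print("height from bars: ",meet(ray(d,(283.5,156.9),True),ray(t,(209.4,234.4)))[0] if 0 else "")
print("lug brass",plane(d,(284.5,178.5),171,True), "dir to tcp")
g=np.argwhere(green(d)&(np.arange(420)[:,None]<290))[:,::-1]; g=g[(g[:,0]>200)&(g[:,0]<360)]
print("green extent cols",g.min(0),g.max(0))
for row in(235,245,255):
  r=g[g[:,1]==row][:,0]; print(row,[plane(d,(x,row),237,True)[:2].round(1) for x in(r.min(),r.max())],r.min(),r.max())
```

```text
bars [483.852766   246.07191799 126.        ] [564.08557406 216.50618395 126.        ] [523.96917003 231.28905097 126.        ] 159.77119295441526 85.50693608969283
disc via z=~107 [523.93871445 231.55903428 108.        ]
collar [524.17311759 231.32626444] 49.40355560670826 69
height from bars:  
lug brass [573.33882485 213.67916009 171.        ] dir to tcp
green extent cols [225 199] [343 278]
235 [array([578.7, 181. ]), array([592.8, 218.6])] 228 308
245 [array([583.3, 177.8]), array([604.1, 232.6])] 226 341
255 [array([588.2, 175. ]), array([609.8, 231.9])] 225 343
```

{"name": "send_rows", "arguments": {"jaw": [0.012,0.012,0.012,0.012,0.012,0.012,0.012,0.012,0.012,0.012,0.012,0.012,0.012,0.012,0.012], "slide": [[-0.0085,0.00315,0],[-0.0085,0.00315,0],[-0.0085,0.00315,0],[-0.0085,0.00315,0],[-0.0085,0.00315,0],[-0.0085,0.00315,0],[-0.0085,0.00315,0],[-0.0085,0.00315,0],[-0.0085,0.00315,0],[0,0,0],[0,0,-0.012],[0,0,-0.012],[0,0,-0.012],[0,0,0],[0,0,0]], "turn": [[0,0,0.008],[0,0,0],[0,0,0],[0,0,0],[0,0,0],[0,0,0],[0,0,0],[0,0,0],[0,0,0],[0,0,0],[0,0,0],[0,0,0],[0,0,0],[0,0,0],[0,0,0]], "newtons": 100}}

```text
time_s: 7.5
tool_pos: [523.3, 231.6, 209.4]
tool_rot: [0.277, 1.555, -0.278]
force: [0.9, 0.9, -2.8]
width: 14.6
```

Run:
```python
from h import *
pose(); d=arm.capture("wrist"); s=arm.capture("scene"); np.savez("w3",**d)
a=cv2.resize(d["image"][100:300,160:400],(400,333));b=cv2.resize(s["image"][100:220,290:434],(400,333))
cv2.imwrite("pics/w3.png",np.hstack([a,b])); print(blobs(red(d)))
```

```text
t 7.5 pos [523.3 231.6 209.4] yaw 69.8 down [-0.002 -0.    -1.   ] F [ 0.9  0.9 -2.8] Mz [-0.02 -0.03  0.01] w 14.6 j6 -1.0
[([277.3, 100.2], [273, 99, 9, 4, 22]), ([257.3, 104.3], [254, 103, 8, 4, 20]), ([237.9, 108.4], [234, 107, 9, 4, 20]), ([282.8, 157.4], [279, 149, 8, 19, 120]), ([41.8, 302.1], [18, 280, 37, 44, 562])]
```

View pics/w3.png

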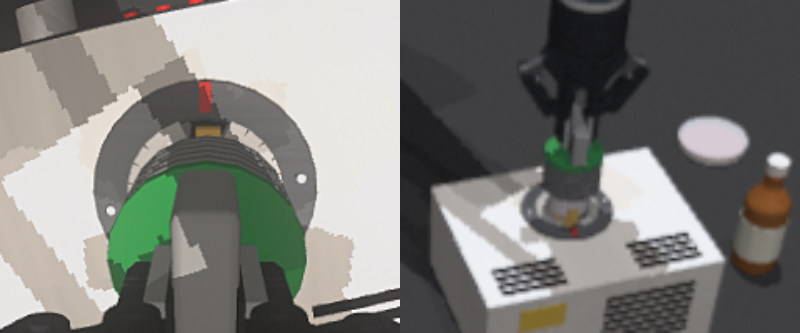

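The lug at (208,130) in the left crop sits centred in the dark slot behind the red bar, and both views show the module upright over the mouth. I'll lower it into the slots.

{"name": "send_rows", "arguments": {"jaw": [0.012,0.012,0.012,0.012,0.012,0.012], "slide": [[0,0,-0.002],[0,0,-0.002],[0,0,-0.002],[0,0,-0.002],[0,0,-0.002],[0,0,0]], "turn": [[0,0,0],[0,0,0],[0,0,0],[0,0,0],[0,0,0],[0,0,0]]}}

```text
time_s: 8.2
tool_pos: [523.3, 231.8, 199.9]
tool_rot: [0.277, 1.554, -0.277]
force: [-0.5, -0.3, -4.4]
width: 14.4
```

{"name": "send_rows", "arguments": {"jaw": [0.012,0.012,0.012,0.012,0.012,0.012], "slide": [[0,0,-0.002],[0,0,-0.002],[0,0,-0.002],[0,0,-0.002],[0,0,-0.002],[0,0,0]], "turn": [[0,0,0],[0,0,0],[0,0,0],[0,0,0],[0,0,0],[0,0,0]]}}

```text
time_s: 8.8
tool_pos: [523.8, 231.9, 190.6]
tool_rot: [0.277, 1.552, -0.276]
force: [-0.8, -0.3, 4.9]
width: 14.8
```

The upward force rose by about 9 N, which matches the spring, so the lugs are in the slots. I'll press further.

{"name": "send_rows", "arguments": {"jaw": [0.012,0.012,0.012,0.012,0.012,0.012], "slide": [[0,0,-0.002],[0,0,-0.002],[0,0,-0.002],[0,0,-0.002],[0,0,-0.0015],[0,0,0]], "turn": [[0,0,0],[0,0,0],[0,0,0],[0,0,0],[0,0,0],[0,0,0]]}}

```text
time_s: 9.4
tool_pos: [523.9, 231.9, 181.7]
tool_rot: [0.277, 1.552, -0.276]
force: [-1.8, 0.1, 8.9]
width: 14.3
```

{"name": "send_rows", "arguments": {"jaw": [0.012,0.012,0.012,0.012,0.012,0.012,0.012,0.012], "slide": [[0,0,0],[0,0,0],[0,0,0],[0,0,0],[0,0,0],[0,0,0],[0,0,0],[0,0,0]], "turn": [[0,0,-0.06],[0,0,-0.08],[0,0,-0.08],[0,0,-0.08],[0,0,-0.08],[0,0,-0.08],[0,0,-0.04],[0,0,0]]}}

```text
time_s: 10.2
tool_pos: [524.8, 231.6, 182.3]
tool_rot: [0.668, 1.463, -0.665]
force: [-0.8, -1.2, 9.3]
width: 14.7
```

```bash
python3 -c "
from h import *
pose()"
```

```text
t 10.2 pos [524.8 231.6 182.3] yaw 41.1 down [ 0.004 -0.    -1.   ] F [-0.8 -1.2  9.3] Mz [-0.38  0.24 -0.01] w 14.7 j6 -0.49
```

{"name": "send_rows", "arguments": {"jaw": [0.012,0.012,0.012,0.012,0.012,0.012,0.012,0.012,0.012,0.012,0.012,0.012,0.012], "slide": [[0,0,-0.001],[0,0,0],[0,0,0],[0,0,0],[0,0,0],[0,0,0],[0,0,0],[0,0,0],[0,0,0],[0,0,0],[0,0,0],[0,0,0],[0,0,0]], "turn": [[0,0,-0.06],[0,0,-0.08],[0,0,-0.08],[0,0,-0.08],[0,0,-0.08],[0,0,-0.08],[0,0,-0.08],[0,0,-0.08],[0,0,-0.08],[0,0,-0.08],[0,0,-0.08],[0,0,-0.08],[0,0,0]]}}

```text
time_s: 11.5
tool_pos: [524.5, 231.9, 181.3]
tool_rot: [1.374, 1.093, -1.37]
force: [-0.6, -0.1, 8.6]
width: 14.3
```

```bash
python3 -c "
from h import *
pose()"
```

```text
t 11.5 pos [524.5 231.9 181.3] yaw -12.8 down [ 0.003  0.    -1.   ] F [-0.6 -0.1  8.6] Mz [-0.2  0.4  0.1] w 14.3 j6 0.45
```

{"name": "send_rows", "arguments": {"jaw": [0.012,0.012,0.012,0.012,0.012,0.012], "slide": [[0,0,0],[0,0,0],[0,0,0],[0,0,0],[0,0,0],[0,0,0]], "turn": [[0,0,-0.025],[0,0,-0.025],[0,0,-0.025],[0,0,-0.025],[0,0,-0.02],[0,0,0]]}}

```text
time_s: 12.1
tool_pos: [523.8, 232.4, 181.3]
tool_rot: [1.456, 1.029, -1.452]
force: [-3.0, 0.2, 11.1]
width: 14.5
```

```bash
python3 -c "
from h import *
pose()"
```

```text
t 12.1 pos [523.8 232.4 181.3] yaw -19.4 down [ 0.002  0.001 -1.   ] F [-3.   0.2 11.1] Mz [0.21 0.73 1.7 ] w 14.5 j6 0.56
```

The moment about z is 1.7 N·m at 89 degrees, so the stop is reached. I'll relieve it slightly, let the spring carry the module up, then open.

{"name": "send_rows", "arguments": {"jaw": [0.012,0.012,0.012,0.012,0.012,0.012,0.012], "slide": [[0,0,0],[0,0,0.002],[0,0,0.002],[0,0,0.002],[0,0,0.0005],[0,0,0],[0,0,0]], "turn": [[0,0,0.025],[0,0,0],[0,0,0],[0,0,0],[0,0,0],[0,0,0],[0,0,0]]}}

```text
time_s: 12.8
tool_pos: [523.2, 232.0, 185.1]
tool_rot: [1.438, 1.043, -1.44]
force: [5.2, 4.4, -16.1]
width: 14.7
```

```bash
python3 -c "
from h import *
pose()"
```

```text
t 12.8 pos [523.2 232.  185.1] yaw -18.2 down [-0.002  0.    -1.   ] F [  5.2   4.4 -16.1] Mz [ 0.98 -0.91  1.08] w 14.7 j6 0.54
```

Something resists the rise at TCP z = 185, possibly friction against the stop or the rib above. I'll go back down to the stop and let go there, as the task describes.

{"name": "send_rows", "arguments": {"jaw": [0.012,0.012,0.012,0.012,0.012,0.012], "slide": [[0,0,-0.003],[0,0,-0.0035],[0,0,0],[0,0,0],[0,0,0],[0,0,0]], "turn": [[0,0,0],[0,0,0],[0,0,-0.02],[0,0,-0.01],[0,0,0],[0,0,0]]}}

```text
time_s: 13.4
tool_pos: [523.9, 232.4, 184.2]
tool_rot: [1.462, 1.024, -1.455]
force: [-4.5, 1.4, 14.7]
width: 14.6
```

Run:
```python
from h import *
pose();d=arm.capture("wrist");s=arm.capture("scene")
a=cv2.resize(d["image"][60:300,140:420],(400,343));b=cv2.resize(s["image"][100:220,290:430],(400,343))
cv2.imwrite("pics/w4.png",np.hstack([a,b]))
```

```text
t 13.4 pos [523.9 232.4 184.2] yaw -19.8 down [ 0.004  0.001 -1.   ] F [-4.5  1.4 14.7] Mz [0.41 1.28 1.84] w 14.6 j6 0.57
```

View pics/w4.png

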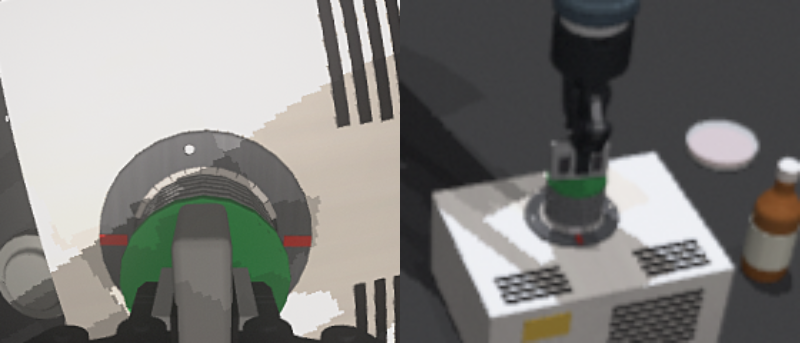

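The wrist crop shows the module turned a quarter turn, with the red bars out to either side, and the scene crop shows it seated upright. I'll relieve the twist and press, then open.

{"name": "send_rows", "arguments": {"jaw": [0.012,0.012,0.012,0.012], "slide": [[0,0,0],[0,0,0],[0,0,0],[0,0,0]], "turn": [[0,0,0.02],[0,0,0.02],[0,0,0],[0,0,0]]}}

```text
time_s: 13.9
tool_pos: [523.8, 232.3, 184.1]
tool_rot: [1.435, 1.047, -1.428]
force: [-4.4, 2.6, 15.2]
width: 14.3
```

```bash
python3 -c "
from h import *
pose()"
```

```text
t 13.9 pos [523.8 232.3 184.1] yaw -17.6 down [ 0.004  0.001 -1.   ] F [-4.4  2.6 15.2] Mz [0.34 1.34 0.75] w 14.3 j6 0.53
```

{"name": "send_rows", "arguments": {"jaw": [0.012,0.012,0.012,0.012], "slide": [[0,0,0.0015],[0,0,0.0015],[0,0,0],[0,0,0]], "turn": [[0,0,0.01],[0,0,0.01],[0,0,0],[0,0,0]]}}

```text
time_s: 14.3
tool_pos: [523.6, 232.0, 184.6]
tool_rot: [1.419, 1.059, -1.417]
force: [-2.2, 2.9, 8.8]
width: 14.3
```

```bash
python3 -c "
from h import *
pose()"
```

```text
t 14.3 pos [523.6 232.  184.6] yaw -16.5 down [ 0.001  0.001 -1.   ] F [-2.2  2.9  8.8] Mz [0.59 0.91 0.3 ] w 14.3 j6 0.51
```

{"name": "send_rows", "arguments": {"jaw": [0.03,0.03,0.03,0.03,0.03], "slide": [[0,0,0],[0,0,0],[0,0,0],[0,0,0],[0,0,0]], "turn": [[0,0,0],[0,0,0],[0,0,0],[0,0,0],[0,0,0]]}}

```text
time_s: 14.8
tool_pos: [523.5, 231.6, 182.6]
tool_rot: [1.417, 1.059, -1.418]
force: [-0.6, 0.0, 0.2]
width: 30.3
```

Run:
```python
from h import *
pose();d=arm.capture("wrist");s=arm.capture("scene");np.savez("s5",**s)
a=cv2.resize(d["image"][60:300,140:420],(400,343));b=cv2.resize(s["image"][130:200,310:392],(400,343),interpolation=3)
cv2.imwrite("pics/w5.png",np.hstack([a,b]))
```

```text
t 14.8 pos [523.5 231.6 182.6] yaw -16.5 down [-0. -0. -1.] F [-0.6  0.   0.2] Mz [0.01 0.   0.04] w 30.3 j6 0.51
```

View pics/w5.png

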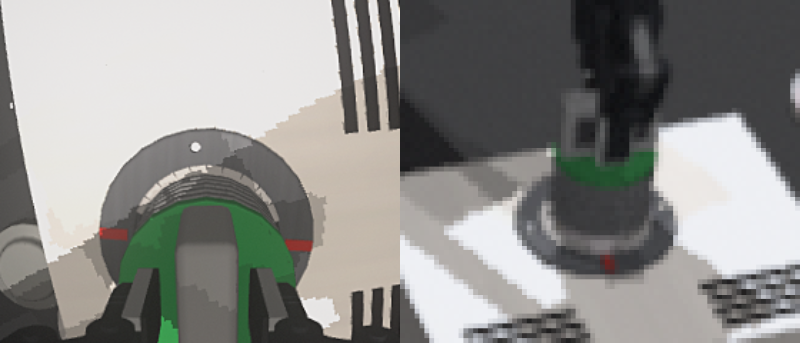

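The jaws are open and the module stands upright. I'll back off and measure its height.

{"name": "send_rows", "arguments": {"jaw": [0.045,0.045,0.045,0.07,0.07,0.07,0.07,0.07,0.07,0.07,0.07,0.07], "slide": [[0,0,0],[0,0,0.005],[0,0,0.015],[0,0,0.02],[0,0,0.02],[0,0,0.025],[0,0,0.025],[0,0,0.025],[0,0,0.02],[0,0,0],[0,0,0],[0,0,0]], "turn": [[0,0,0],[0,0,0],[0,0,0],[0,0,0],[0,0,0],[0,0,0],[0,0,0],[0,0,0],[0,0,0],[0,0,0],[0,0,0],[0,0,0]]}}

```text
time_s: 16.1
tool_pos: [522.9, 231.7, 336.4]
tool_rot: [1.416, 1.061, -1.42]
force: [0.1, -0.7, -0.2]
width: 70.1
```

Run:
```python
from h import *
pose();d=arm.capture("wrist");s=arm.capture("scene");np.savez("w6",**d);np.savez("s6",**s)
cv2.imwrite("pics/w6.png",np.hstack([cv2.resize(d["image"],(400,300)),cv2.resize(s["image"][130:190,310:390],(400,300),interpolation=3)]))
g=green(d);g[300:]=0
g=np.argwhere(g)[:,::-1].astype(np.float32);H=cv2.convexHull(g)[:,0]
for z in(171,175,180,184):
    P=np.array([plane(d,u,z,True)[:2] for u in H],np.float32);c,r=cv2.minEnclosingCircle(P);print(z,np.round(c,1),round(r,2))
for n in(green,red): print(blobs(n(s)),blobs(n(d)))
```

```text
t 16.1 pos [522.9 231.7 336.4] yaw -16.4 down [-0.002 -0.001 -1.   ] F [ 0.1 -0.7 -0.2] Mz [ 0.01 -0.02 -0.  ] w 70.1 j6 0.51
171 [524.  230.6] 31.31
175 [524.2 231.5] 30.91
180 [524.5 232.6] 30.4
184 [524.8 233.4] 29.99
[([352.8, 163.9], [342, 161, 20, 7, 94])] [([265.9, 171.0], [254, 160, 25, 25, 188]), ([269.3, 210.6], [260, 202, 16, 19, 178]), ([305.6, 209.3], [301, 204, 12, 14, 90])]
[([352.4, 183.2], [352, 182, 2, 3, 5]), ([248.4, 222.2], [237, 214, 22, 16, 181])] [([508.2, 42.8], [505, 31, 11, 21, 41]), ([245.9, 179.2], [241, 177, 12, 5, 52]), ([322.3, 184.3], [317, 182, 12, 5, 52])]
```

View pics/w6.png

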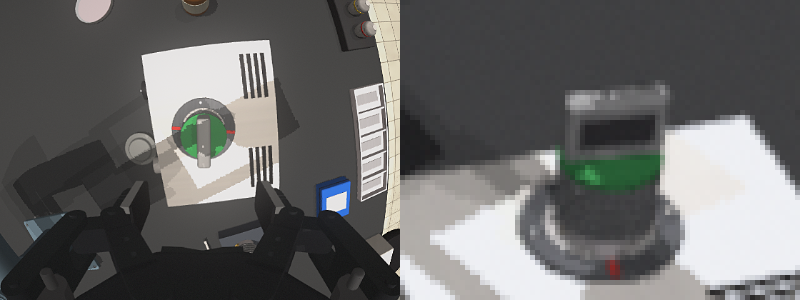

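The crops show the module upright in the collar, but size and position suggest the disc top is nearer z = 175 than 180, which would mean 30 mm and not locked. A second wrist viewpoint will settle the height.

{"name": "send_rows", "arguments": {"jaw": [0.07,0.07,0.07,0.07,0.07,0.07,0.07,0.07], "slide": [[-0.008,-0.029,0],[-0.008,-0.029,0],[-0.008,-0.029,0],[-0.008,-0.029,-0.02],[-0.008,-0.029,-0.02],[0,0,-0.02],[0,0,0],[0,0,0]], "turn": [[0,0,0],[0,0,0],[0,0,0],[0,0,0],[0,0,0],[0,0,0],[0,0,0],[0,0,0]]}}

```text
time_s: 17.0
tool_pos: [483.4, 86.9, 277.6]
tool_rot: [1.417, 1.06, -1.418]
force: [0.0, -0.2, 0.4]
width: 69.8
```

Run:
```python
from h import *
pose();d=arm.capture("wrist");np.savez("w7",**d)
cv2.imwrite("pics/w7.png",cv2.resize(d["image"][:260,150:430],None,fx=2,fy=2))
for k in("w6","w7"):
    d=dict(np.load(k+".npz"));g=green(d);g[300:]=0
    B=blobs(g,30);print(B)
    g=np.argwhere(g)[:,::-1].astype(np.float32);H=cv2.convexHull(g)[:,0]
    for z in(171,175,180,184):
        P=np.array([plane(d,u,z,True)[:2] for u in H],np.float32);c,r=cv2.minEnclosingCircle(P);print(k,z,np.round(c,1),round(r,2))
    R_=[b for b in blobs(red(d),30) if 150<b[0][0]<430]; print([plane(d,b[0],126,True).round(1).tolist() for b in R_])
```

```text
t 17.0 pos [483.4  86.9 277.6] yaw -16.4 down [-0.001  0.    -1.   ] F [ 0.  -0.2  0.4] Mz [ 0.03 -0.01 -0.02] w 69.8 j6 0.24
[([265.9, 171.0], [254, 160, 25, 25, 188]), ([269.3, 210.6], [260, 202, 16, 19, 178]), ([305.6, 209.3], [301, 204, 12, 14, 90])]
w6 171 [524.  230.6] 31.31
w6 175 [524.2 231.5] 30.91
w6 180 [524.5 232.6] 30.4
w6 184 [524.8 233.4] 29.99
[[483.7, 246.0, 126.0], [563.6, 216.4, 126.0]]
[([255.7, 20.9], [240, 0, 36, 50, 1118]), ([296.1, 15.9], [294, 0, 8, 41, 138]), ([310.7, 18.5], [301, 0, 22, 45, 712])]
w7 171 [525.2 235.1] 31.81
w7 175 [524.8 233.8] 31.3
w7 180 [524.4 232.2] 30.66
w7 184 [524.  230.8] 30.15
[[484.0, 246.4, 126.0], [564.3, 216.8, 126.0], [520.1, -57.7, 126.0]]
```

View pics/w7.png

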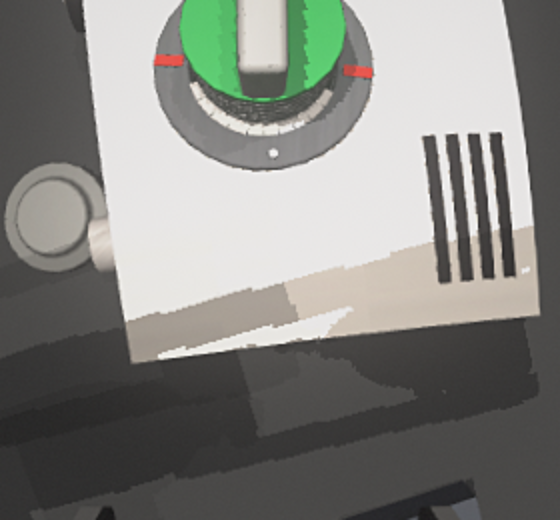

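The second view shows the module centred and upright with the red bars at each side, but its disc is cut off at the image top. The two centres agree near z = 179–180, which would mean locked, and that conflicts with the size estimate. I'll feel the bar top lightly with shut fingers: expect z = 220 if locked, 215 if not.

{"name": "send_rows", "arguments": {"jaw": [0.0,0.0,0.0,0.0,0.0,0.0,0.0,0.0,0.0,0.0,0.0,0.0,0.0], "slide": [[0.008,0.029,0],[0.008,0.029,0],[0.008,0.029,0],[0.008,0.029,0],[0.008,0.029,0],[0,0,0],[0,0,-0.02],[0,0,-0.02],[0,0,-0.012],[0,0,0],[0,0,0],[0,0,0],[0,0,0]], "turn": [[0,0,0],[0,0,0],[0,0,0],[0,0,0],[0,0,0],[0,0,0],[0,0,0],[0,0,0],[0,0,0],[0,0,0],[0,0,0],[0,0,0],[0,0,0]]}}

```text
time_s: 18.35
tool_pos: [524.1, 231.8, 227.0]
tool_rot: [1.419, 1.059, -1.416]
force: [-0.6, -0.6, 0.3]
width: 0.0
```

{"name": "send_rows", "arguments": {"jaw": [0.0,0.0,0.0], "slide": [[0,0,-0.002],[0,0,0],[0,0,0]], "turn": [[0,0,0],[0,0,0],[0,0,0]]}}

```text
time_s: 18.65
tool_pos: [523.5, 231.8, 223.8]
tool_rot: [1.417, 1.06, -1.417]
force: [0.2, -0.2, -0.5]
width: -0.1
```

{"name": "send_rows", "arguments": {"jaw": [0.0,0.0,0.0], "slide": [[0,0,-0.002],[0,0,0],[0,0,0]], "turn": [[0,0,0],[0,0,0],[0,0,0]]}}

```text
time_s: 18.95
tool_pos: [523.4, 231.8, 221.7]
tool_rot: [1.417, 1.06, -1.418]
force: [0.4, 0.1, 0.7]
width: 0.3
```

{"name": "send_rows", "arguments": {"jaw": [0.0,0.0,0.0], "slide": [[0,0,-0.002],[0,0,0],[0,0,0]], "turn": [[0,0,0],[0,0,0],[0,0,0]]}}

```text
time_s: 19.25
tool_pos: [523.7, 231.9, 220.1]
tool_rot: [1.418, 1.059, -1.417]
force: [-0.3, -0.3, 3.2]
width: -0.0
```

{"name": "send_rows", "arguments": {"jaw": [0.0,0.0,0.0], "slide": [[0,0,-0.001],[0,0,0],[0,0,0]], "turn": [[0,0,0],[0,0,0],[0,0,0]]}}

```text
time_s: 19.55
tool_pos: [524.0, 231.9, 219.8]
tool_rot: [1.419, 1.059, -1.416]
force: [-0.9, 0.1, 5.2]
width: -0.3
```

{"name": "send_rows", "arguments": {"jaw": [0.0,0.0,0.0], "slide": [[0,0,-0.001],[0,0,0],[0,0,0]], "turn": [[0,0,0],[0,0,0],[0,0,0]]}}

```text
time_s: 19.85
tool_pos: [524.1, 231.9, 219.0]
tool_rot: [1.419, 1.059, -1.415]
force: [-1.2, 0.2, 7.0]
width: 0.1
```

The fingers touched at z ≈ 220.1, so the module is at 35 mm and locked. I'll retreat.

{"name": "send_rows", "arguments": {"jaw": [0.0,0.0,0.0,0.0,0.0,0.0,0.0,0.0], "slide": [[0,0,0.01],[0,0,0.02],[0,0,0.03],[0,0,0.03],[0,0,0.03],[0,0,0],[0,0,0],[0,0,0]], "turn": [[0,0,0],[0,0,0],[0,0,0],[0,0,0],[0,0,0],[0,0,0],[0,0,0],[0,0,0]]}}

```text
time_s: 20.65
tool_pos: [522.9, 231.6, 336.5]
tool_rot: [1.416, 1.061, -1.42]
force: [-0.6, 0.3, 0.2]
width: 0.1
```

Run:
```python
from h import *
pose();s=arm.capture("scene");a=dict(np.load("s6.npz"))
D=cv2.absdiff(s["image"],a["image"]).max(2)[140:200,310:400];print("lamp area diff vs before probe",(D>40).sum())
print(blobs(green(s)),blobs(red(s)))
print(arm.finish_job())
```

```text
t 20.65 pos [522.9 231.6 336.5] yaw -16.4 down [-0.002 -0.001 -1.   ] F [-0.6  0.3  0.2] Mz [-0.03  0.   -0.  ] w 0.1 j6 0.51
lamp area diff vs before probe 5
[([352.8, 163.9], [342, 161, 20, 7, 93])] [([352.4, 183.2], [352, 182, 2, 3, 5]), ([248.4, 222.2], [237, 214, 22, 16, 181])]
the job is handed in; nothing more can be done
None
```

The green-banded module is fitted in the socket and my checks say it is locked. I set the lugs in the slots, pressed it in against the spring, and turned it clockwise about 88–89° to the stop. Then I let go and backed off. The job was handed in at about 20.7 s.

**Checks that agree:**
- **Height:** touching the bar top with the shut fingers met it at z ≈ 220 mm, which puts the module centre 35 mm above the mouth.
- **Position:** the wrist views put the module about 1 mm from the socket axis. It looks upright.
- **After the touch:** it did not move in the scene picture. The used red module is at the same pixels as at the start, and the force reading was near zero with the arm clear.

**Checks that disagreed:**
- **Size estimate:** the apparent size of the green disc in one wrist view suggested 30 mm (not locked). A second view gave about 35 mm, but with the disc partly cut off at the image edge. The touch settled it.
- **First rise at the stop:** raising the gripped module before letting go met about 16 N of resistance. I lowered it, eased off the twist and let go there instead.

I looked at 9 pictures. The dust cap, screwdriver and other bench items were not measured afterwards, but the arm stayed clear of them.

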